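# Secure the sample transport case with its hasp and snap hook

### The arm

A 6-joint arm with a two-finger parallel gripper is mounted at the origin on a cart in front of the work surface, level with it; the furniture and walls round the work are solid. World frame = base frame: x ahead of the robot, y to its left, z up, the work surface at z = 0. Lengths are in m, angles in rad, forces in N, time in s.
With the tool pointing down it reaches from about 0.425 to 0.95 m from the base axis. Payload 3.5 kg.
Tool frame: the origin (TCP) lies on the centre line of the jaws, within the pads' length; the fingertips stand 11 mm ahead of it and the grasp point (between the pads) lies 8 mm behind it; z points along the fingers, y is the line along which they close (so a half turn about z gives the same grasp; the last joint's range is limited). The gripper opens to 85 mm and grips with 20 to 120 N. Pads are 22 mm wide; open, the fingers measure 114 mm over their backs; the gripper's body (76 mm by 85 mm) begins 54 mm behind the grasp point. The pads swing forward as they close: fully open they stand 13 mm farther back than shut.
Start: joints at [1.063, 0.286, 1.577, -0, 1.279, -0.15], TCP at [0.236, 0.632, 0.242] pointing down, gripper open.
Joint ranges: [-2.77, 2.77], [-0.9, 2.22], [0.21, 2.48], [-1.53, 4.67], [0.24, 2.81], [-2.84, 2.84]. Speed limits (rad/s): [2.79, 2.79, 3.14, 3.14, 3.14, 3.14].

### API

Orientations are given as a unit quaternion [x, y, z, w].
In Python, from plant import ctrl gives the robot as it stands.
- The arm moves only by the tool step_arm, never from a script. Its argument "motion" is a list of rows, each an object with "offset": the shift along the tool's x, y, z in m, a list of three; "twist": the turn about the tool's z in degrees. A call has 1 to 12 rows; each row is the pose to reach, as a shift and turn from the pose commanded when the call began, along the tool's axes at that moment; what a row does not reach only later rows make up. A row lasts 1/10 s, in which the tool goes at most 50 mm and 8.59 degrees, less where a joint would pass 70% of its speed; a pose out of reach is approached as far as the arm can. A call with a gripper value outside its range is refused whole. "gripper" is the finger opening in m, from 0 to 0.0854, set as the call begins (left out, the last holds). The fingers move at their own pace and stop on an object; "grip_force" is the grip in N (left out, the last holds). Time passes only in rows, so rows that repeat a pose let the fingers close. It gives the time, the measured TCP pose, the force, the opening and the grip force at its end, in the units of the state.
- ctrl.get_state(): the state, without advancing time (a new reading comes with each control period).
- ctrl.read_camera(name): name is "scene" or "top"; returns the picture (420x560x3 uint8, blue, green, red); there is no depth.
- ctrl.calibration(name): a dict with "fx", "fy", "cx", "cy" (pixels), "cam_to_world" (4x4, takes a point from camera to world coordinates). Camera axes: x right, y up, looking along -z (the intrinsics and any distortion apply to the point x, -y, -z); pixel columns grow to the right and rows downward; lengths in m; the calibration is good to about 2 mm. A picture is of the moment at which its call begins. calibration takes no time and is no camera call.
- ctrl.sign_off(): hands the job in; it is judged then, once.
The state is a dict: "time": time; "qpos": joint angles; "dq": joint speeds; "joint_efforts": joint torques, N m; "eef_pos": TCP position; "tcp_rot": TCP orientation; "contact_force": force on the tool from outside, world axes, zero at the start; "wrist_torque": the same for the moment, N m; "opening": opening from 0.0 (shut) to 1.0 (fully open); "finger_force": force on a finger pad.
Only numpy, scipy, OpenCV 4.12 (cv2) and the standard library are available. Lean on these libraries where they do the work, as an engineer would, in place of code of your own. Each camera call takes 0.05 s, during which the arm holds its last target. There are 200 camera calls.

### The job

The sample transport case is packed for the courier. Fold its steel hasp down flat over the staple on the front, then pick up the snap hook by its red tab and push its sprung gate onto the staple until the bar is inside the hook and the gate has snapped shut behind it, and let go. Do not force it: a hook that meets the bar at the wrong spot must be moved, not pushed harder; and leave the bottle and the timer standing where they are.

Things in the scene. Friction and masses are not known exactly. Their poses are not given: they have to be found in the camera images.
- case: White transport case with blue shut lid, fixed, 130 mm deep (x), 220 wide (y), 130 high; black carry handle on top, up to 156 mm high, 74 to 96 mm behind the front wall. Origin: centre of its underside; x points from its front to its back, so its front wall, which faces the robot, is 65 mm to -x; y runs to the left along the front, z up.
- staple_mid (a point): Nominal middle of the staple's upright front bar, 37 mm in front of the case's front wall, 85 above the counter; axes as the case. The staple is a U of 5 mm round steel, legs 15.5 mm above and below. Its plate has slotted holes: the true bar stands up to 10 mm to either side (case y) of this point, so feel or look for it. Depth and height are true.
- hasp_hinge (a point): Middle of the hasp's hinge pin, which runs along case y at the lid's front edge, 4.5 mm before the front wall, 127 mm above the counter; axes as the case.
- hasp_end (a point): On the hasp, 78 mm from its hinge pin, 6 short of its free end. The hasp is a steel leaf 56 mm wide, 84 long, 2.5 thick, with a slot 30 wide from 17 to 72 mm from the pin, through which the staple passes. Solid parts to push on: side strips 13 wide, the end, and the 17 mm next to the pin (the staple's upper leg is 24 mm below the pin).
- hasp (a joint): Hasp angle in rad: 0 = hanging flat on the front over the staple, 1.57 = sticking out to the front, 3.14 = upright, 3.9 = most. It starts near upright, held by hinge friction (0.012 N m), falls forward by itself once pushed past about 2.6, but may stop short of flat and must then be pressed flat lightly.
- hook_tab (a point): Middle of the snap hook's red plastic tab, 40 x 40 mm, 10 thick: the place to grip, across y. Hook axes: x towards the gate side, y from the gate's hinge to the nose, z up as it lies flat on the counter. The steel ring (8 mm thick, underside flush with the tab's) reaches from 17.5 to 52 mm ahead of this point in x (gate's middle line at 44.5), from -24 to +22 in y.
- hook_ring (a point): Middle of the ring's opening, 34 mm ahead of the tab's middle in hook x, 1 mm to -y, 1 lower; axes as the hook. Inside: x from -8.5 mm (back bar) to 7.5 (inner face of the gate), y from -15 to +15 (nose arm; its outer face is flat at +23). The nose ends at x = 18 in a lip, outside the gate, that covers y = 12 to 23.
- gate (a joint): Gate angle in rad, 0 = shut, 0.95 = fully in. Rod 6 mm thick, 25 long, on a hinge 10.5 mm to +x and 11 to -y of the ring's middle; swings inward only, taking 4 to 8 N. A 5 mm bar pushed in 18.5 to 22.5 mm from the hinge (hook y) slips past its end and is let in 9 to 16 mm inside the gate's line; nearer the hinge the back bar stops it at 16.5 first, farther out the nose's lip.
- hook: The whole snap hook, 0.07 to 0.12 kg; its origin lies on its underside, 34 mm ahead of the tab's middle in hook x. Clipped on and let go, it drops and hangs from the staple, tab down.
- bottle: White round bottle with yellow cap, 42 mm wide, 62 high, loose; origin at the centre of its underside. A bystander: leave it.
- timer: White timer, 62 x 62 x 18 mm, with two buttons, loose; origin at the centre of its underside. A bystander: leave it.
Mind the look-alikes: they are no part of the job. There is more than one size of the hook; the job needs the smaller.

How it is judged:
On the way, in this order (a step that is already met when the one before it is completed fails the run):
1. the hasp hangs down flat over the staple (value of joint hasp below 0.12 rad), for 0.2 s.
2. the staple's bar presses the gate inward (value of joint gate above 0.3 rad and horizontal distance between hook_ring and staple_mid below 0.05 m), for 0.02 s.
3. the gate has sprung shut with the bar inside the hook (value of joint gate below 0.08 rad and x of staple_mid in the frame of hook_ring below 0.009 m and horizontal distance between hook_ring and staple_mid below 0.05 m), for 0.2 s.
At the end, for the whole second after the job is handed in: The hasp hangs flat on the front (within 0.15 rad); the snap hook hangs on the staple, bar inside its ring, gate shut (within 0.08 rad), ring within 50 mm of the staple in plan and 30 to 100 mm above the counter, at rest, released; bottle and timer within 30 mm of their places (value of joint hasp below 0.15 rad and value of joint gate below 0.08 rad and height (world z) of hook_ring between 0.03 and 0.1 m and horizontal distance between hook_ring and staple_mid below 0.05 m and linear speed of hook below 0.1 m/s); the robot touches nothing.
It fails at once if the hook was forced: more than 30 N between the hook and the case with its staple and hasp (contact force between hook and case above 30 N).
It fails at once if the bottle was pushed away or knocked over (distance of bottle from where it was at the start of the episode above 0.03 m or angle between bottle's own z axis and vertical above 0.5 rad).
It fails at once if the timer was pushed away (distance of timer from where it was at the start of the episode above 0.03 m).
It also fails if it takes over 72 s, if anything falls off the work surface, if the arm or the gripper's body presses on something with over 40 N, if the wrist force passes 120 N, or if a joint passes its speed limit or range.

## Working session

There is one attempt and no reset: what is moved stays moved. The work goes in short steps, Python scripts to look and compute and a tool call to move; the robot and the scene stay as the last step left them, time stands still between calls to the robot, and variables do not carry over. Pictures are saved under pics/ and viewed, at most 10 in all, crops included, and the job is handed in when it is done.

Besides the shell and the picture viewer there is one more tool, called after ">>>" in YAML: its name, and indented under it one key for each argument. step_arm: Moves the arm, as the interface text tells. Its arguments: {"type":"object","properties":{"motion":{"type":"array"},"gripper":{"type":"number"},"grip_force":{"type":"number"}},"required":["motion"]}

```bash
mkdir -p pics
cat > h.py <<'E'
import numpy as np, cv2
from plant import ctrl
def snap(n,f):
    im=ctrl.read_camera(n); cv2.imwrite('pics/'+f,im); return im
def ray(n,u,v):
    c=ctrl.calibration(n); T=np.array(c['cam_to_world'])
    d=np.array([(u-c['cx'])/c['fx'],-(v-c['cy'])/c['fy'],-1.]); return T[:3,3],T[:3,:3]@d
def onz(n,u,v,z):
    o,d=ray(n,u,v); return o+d*(z-o[2])/d[2]
def proj(n,p):
    c=ctrl.calibration(n); T=np.array(c['cam_to_world']); q=T[:3,:3].T@(np.array(p)-T[:3,3])
    return np.array([c['cx']+c['fx']*q[0]/-q[2], c['cy']-c['fy']*q[1]/-q[2]])
def tri(*obs):
    A=0;b=0;L=[]
    for n,u,v in obs:
        o,d=ray(n,u,v); d=d/np.linalg.norm(d); P=np.eye(3)-np.outer(d,d); A=A+P; b=b+P@o; L.append((P,o))
    x=np.linalg.solve(A,b); return x,[np.linalg.norm(P@(x-o)) for P,o in L]
E
python3 - <<'E'
from h import *
a=snap('scene','s0.png');b=snap('top','t0.png')
for n in('scene','top'):print(n,ctrl.calibration(n))
print(ctrl.get_state())
E
```

```text
scene {'fx': 496.6732234981037, 'fy': 496.6732234981037, 'cx': 287.3084162064009, 'cy': 208.95168521527296, 'cam_to_world': array([[ 0.6977419 ,  0.53423581, -0.47722987, -0.01645802],
       [-0.7163166 ,  0.52669563, -0.4576923 , -0.61140852],
       [ 0.00683927,  0.66119877,  0.75017959,  1.07995373],
       [ 0.        ,  0.        ,  0.        ,  1.        ]])}
top {'fx': 472.74195950859433, 'fy': 472.74195950859433, 'cx': 282.86829866614744, 'cy': 211.0719880923118, 'cam_to_world': array([[-0.01952337,  0.98980481, -0.14108605,  0.42928475],
       [-0.99980437, -0.01888008,  0.00589682, -0.01362982],
       [ 0.00317299,  0.14117357,  0.98997978,  1.10541839],
       [ 0.        ,  0.        ,  0.        ,  1.        ]])}
{'time': 0.1, 'qpos': array([ 1.06299795e+00,  2.87117791e-01,  1.57804778e+00, -8.28505295e-06,
        1.27860597e+00, -1.49989274e-01]), 'dq': array([ 0.0004314 , -0.00171941, -0.00397263, -0.0024853 , -0.00108123,
        0.00111657]), 'joint_efforts': array([ 3.45040498e-04, -4.07295585e+01, -2.93698883e+01, -1.37223133e-04,
        3.40501261e-03, -2.57022657e-05]), 'eef_pos': array([0.23608309, 0.63175045, 0.24104903]), 'tcp_rot': array([ 1.77950431e-01,  9.84038849e-01, -1.03232873e-03, -3.48132594e-04]), 'contact_force': array([ 0.4628756 , -0.01052503,  0.13092207]), 'wrist_torque': array([ 0.00427083,  0.02042353, -0.0231729 ]), 'finger_force': 0.0, 'opening': 0.9972323756129637}
```

View pics/s0.png

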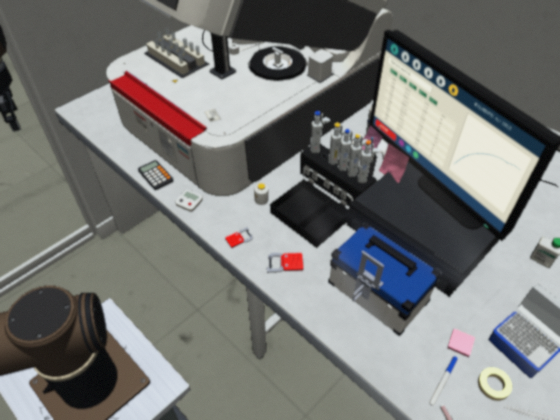

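View pics/t0.png

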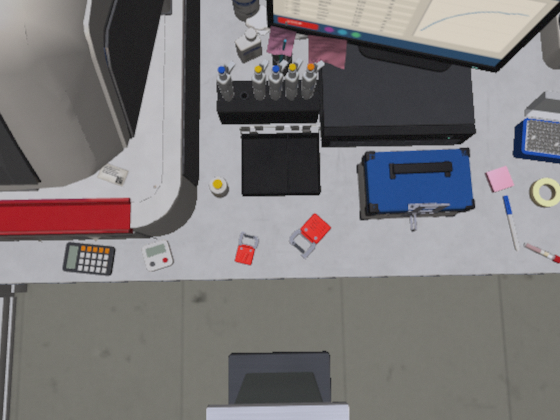

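The scene view shows the case at about (385,270) with the hasp upright at (370,265). The two hooks are at (240,238) and (287,262). In the top view the smaller hook is at (246,248), the larger at (312,235) and the case at (418,182). Next I'll enlarge these areas.

Run:
```python
from h import *
t=cv2.imread('pics/t0.png');s=cv2.imread('pics/s0.png')
def cr(im,x,y,w,h,W,H):return cv2.resize(im[y:y+h,x:x+w],(W,H),interpolation=cv2.INTER_CUBIC)
A=cr(t,225,225,50,50,400,300*400//400) if 0 else cr(t,225,220,60,50,360,300)
B=cr(t,360,140,120,100,360,300)
C=cr(s,220,220,60,50,360,300)
D=cr(s,325,220,120,100,360,300)
cv2.imwrite('pics/c0.png',np.vstack([np.hstack([A,B]),np.hstack([C,D])]))
```

```text
(no output)
```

View pics/c0.png

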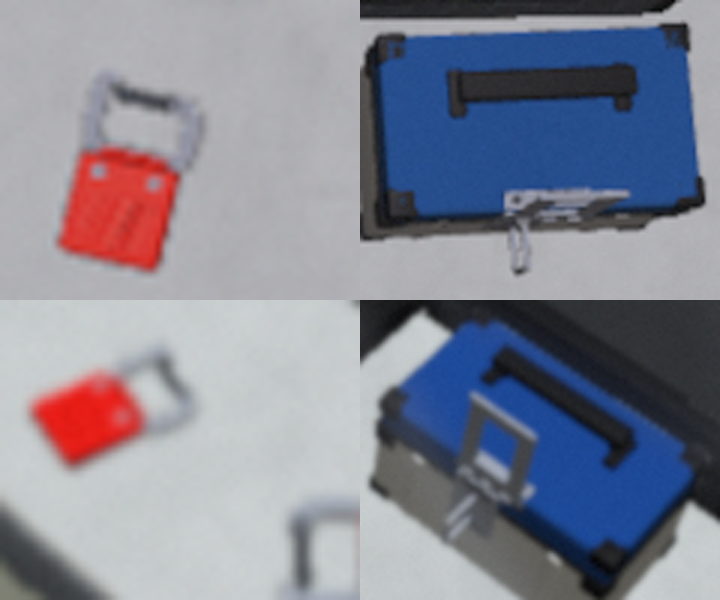

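The enlargement shows the small hook with its tab corners at top pixels (239,245), (255,249), (251,265) and (235,261). The ring points up, with the dark gate at (248,236) and the nose on the left. The staple tip is at top (413,229), and the hasp stands upright above the lid's front edge. Now I'll compute the poses.

```bash
cat >> h.py <<'E'
def mv(p,yaw=None):
    """offset/twist to world TCP p, tool y axis at world yaw (deg, mod 180)"""
    from scipy.spatial.transform import Rotation as Ro
    s=ctrl.get_state(); R=Ro.from_quat(s['tcp_rot']).as_matrix()
    o=R.T@(np.array(p)-s['eef_pos']); c=np.degrees(np.arctan2(R[1,1],R[0,1]))
    t=0 if yaw is None else ((c-yaw+90)%180)-90
    return np.round(o,4),round(t,1)
E
python3 - <<'E'
from h import *
im={'top':cv2.imread('pics/t0.png'),'scene':cv2.imread('pics/s0.png')}
def comps(n,lo,hi,mn):
    m=cv2.inRange(cv2.cvtColor(im[n],cv2.COLOR_BGR2HSV),lo,hi)
    cs,_=cv2.findContours(m,cv2.RETR_EXTERNAL,cv2.CHAIN_APPROX_NONE); return [c for c in cs if cv2.contourArea(c)>mn]
C={}
for n in im:
    for c in comps(n,(105,140,60),(125,255,255),800):
        M=cv2.moments(c);print(n,'blue',cv2.contourArea(c),cv2.minAreaRect(c)[1], M['m10']/M['m00'],M['m01']/M['m00'])
        if n=='top':
            b=cv2.boxPoints(cv2.minAreaRect(c)); print([onz(n,*p,0.13).round(4).tolist() for p in b])
            ap=cv2.approxPolyDP(c,4,True)[:,0]; print(ap.tolist())
    for c in comps(n,(0,170,120),(6,255,255),80)+comps(n,(174,170,120),(180,255,255),80):
        M=cv2.moments(c); u=M['m10']/M['m00'],M['m01']/M['m00']
        if cv2.contourArea(c)<600:
            b=cv2.boxPoints(cv2.minAreaRect(c)); print(n,'red',cv2.contourArea(c),u,onz(n,*u,.01).round(4),[onz(n,*p,.01)[:2].round(4).tolist() for p in b])
print('tab',tri(('top',245,254.8),('scene',233.5,240)))
print('ring gate',onz('top',248.3,235.9,.006),'ring cen',onz('top',249,240.7,.006))
print('stap top', onz('top',413.3,229.3,.1),'bottle',onz('top',218,186,.06),'timer',onz('top',157,256,.018))
E
```

```text
top blue 5526.0 (60.032379150390625, 105.59521484375) 418.60996501387376 178.99960791410302
[[0.6904, -0.1953, 0.13], [0.6952, -0.4203, 0.13], [0.5663, -0.4154, 0.13], [0.5618, -0.1946, 0.13]]
[[468, 156], [459, 149], [375, 153], [365, 163], [369, 202], [377, 203], [381, 212], [405, 211], [409, 202], [449, 202], [443, 209], [471, 205]]
top red 243.5 (244.6317590691307, 254.16358658453112) [0.4866 0.0701 0.01  ] [[0.4725, 0.0927], [0.5114, 0.0827], [0.5017, 0.0468], [0.4629, 0.057]]
top red 459.0 (314.6042120551924, 228.57770515613652) [ 0.5428 -0.0932  0.01  ] [[0.5393, -0.0558], [0.5797, -0.0932], [0.5452, -0.1299], [0.5051, -0.0925]]
top red 195.0 (55.211965811965804, 201.18376068376065) [0.619  0.5129 0.01  ] [[0.623, 0.6423], [0.6229, 0.3428], [0.6158, 0.3425], [0.6158, 0.6417]]
scene blue 3504.5 (96.89217376708984, 50.40669631958008) 390.28691682122985 265.0262519617634
scene red 257.0 (292.07846952010374, 261.68158236057064) [ 0.5408 -0.0963  0.01  ] [[0.5399, -0.06], [0.5754, -0.096], [0.5403, -0.1289], [0.5057, -0.0937]]
scene red 110.5 (233.6500754147813, 239.4494720965309) [0.4824 0.0682 0.01  ] [[0.4704, 0.0885], [0.5099, 0.0803], [0.4972, 0.0475], [0.4584, 0.056]]
tab (array([0.48455963, 0.07036157, 0.00381276]), [np.float64(0.0010286423387606677), np.float64(0.0010286423387606076)])
ring gate [0.52905186 0.06153269 0.006     ] ring cen [0.51781775 0.060007   0.006     ]
stap top [ 0.52788534 -0.29772095  0.1       ] bottle [0.63802164 0.12494576 0.06      ] timer [0.48582561 0.27017555 0.018     ]
```

Run:
```python
from h import *
y=np.radians(1.4);ex=np.array([np.cos(y),np.sin(y),0]);ey=np.array([-np.sin(y),np.cos(y),0]);c=np.array([.628,-.306,0])
P=lambda x,yy,z:c+ex*x+ey*yy+np.array([0,0,z])
for a in(2.9,3.14,3.4):
  for s in(28,-28):
    q=P(-.0695-.084*np.sin(a),s/1e3,.127-.084*np.cos(a)); print(a,s,q.round(3),'scene',proj('scene',q).round(1),'top',proj('top',q).round(1))
print('obs scene (362.3,250.7)(384,265.7); hinge:',proj('scene',P(-.0695,.028,.127)),proj('scene',P(-.0695,-.028,.127)))
for s in(10,0,-10): print(s,'bar top',[proj(n,P(-.102,s/1e3,.1005)).round(1) for n in('top','scene')],'bot',[proj(n,P(-.102,s/1e3,.0695)).round(1) for n in('top','scene')])
b=P(-.0695+.022,0,.27);print(b,mv(b,91.4))
```

```text
2.9 28 [ 0.538 -0.28   0.209] scene [353.9 258. ] top [419.5 218.5]
2.9 -28 [ 0.539 -0.336  0.209] scene [375.  272.8] top [448.7 217.2]
3.14 28 [ 0.558 -0.28   0.211] scene [359.7 251.9] top [419. 208.]
3.14 -28 [ 0.559 -0.336  0.211] scene [380.8 266.4] top [448.1 206.8]
3.4 28 [ 0.579 -0.279  0.208] scene [365.5 246.8] top [417.7 197.1]
3.4 -28 [ 0.581 -0.335  0.208] scene [386.5 261.1] top [446.6 195.9]
obs scene (362.3,250.7)(384,265.7); hinge: [355.48417819 273.63950739] [375.2851214  287.88681532]
10 bar top [array([413.8, 230.2]), array([351.8, 293.3])] bot [array([409.9, 231.7]), array([350.4, 300.4])]
0 bar top [array([418.4, 230. ]), array([355.2, 295.9])] bot [array([414.4, 231.5]), array([353.8, 303. ])]
-10 bar top [array([423.1, 229.8]), array([358.7, 298.5])] bot [array([418.9, 231.3]), array([357.2, 305.6])]
[ 0.58051418 -0.30716053  0.27      ] (array([-0.6514, -0.7589, -0.0275]), np.float64(-21.9))
```

>>> step_arm:
  motion:
    - {"offset":[-0.33,-0.37,-0.03],"twist":-22}
    - {"offset":[-0.33,-0.37,-0.03],"twist":-22}
    - {"offset":[-0.33,-0.37,-0.03],"twist":-22}
    - {"offset":[-0.33,-0.37,-0.03],"twist":-22}
    - {"offset":[-0.33,-0.37,-0.03],"twist":-22}
    - {"offset":[-0.33,-0.37,-0.03],"twist":-22}
    - {"offset":[-0.33,-0.37,-0.03],"twist":-22}
    - {"offset":[-0.33,-0.37,-0.03],"twist":-22}
    - {"offset":[-0.33,-0.37,-0.03],"twist":-22}
    - {"offset":[-0.33,-0.37,-0.03],"twist":-22}
    - {"offset":[-0.33,-0.37,-0.03],"twist":-22}
    - {"offset":[-0.33,-0.37,-0.03],"twist":-22}
  gripper: 0.03

```text
time: 1.3
eef_pos: [0.416, 0.1692, 0.272]
tcp_rot: [-0.012, 1.0, 0.0, -0.0]
contact_force: [-0.0, -0.5, 0.1]
opening: 0.353
finger_force: 0.0
```

```bash
python3 -c "
from h import *
print(ctrl.get_state(),mv([.600,-.307,.27],91.4))"
```

```text
{'time': 1.3, 'qpos': array([ 1.59419981e-01, -2.57508632e-01,  2.07249798e+00,  5.86727771e-04,
        1.32729491e+00, -1.43457298e+00]), 'dq': array([0.05455971, 0.00581304, 0.00204769, 0.00318094, 0.00096375,
       0.00115713]), 'joint_efforts': array([-1.08263623e+00, -1.96352023e+01, -2.99480438e+01, -6.03614096e-02,
       -1.44428870e-02, -1.78979058e-02]), 'eef_pos': array([0.4159631 , 0.1692137 , 0.27198916]), 'tcp_rot': array([-1.15272322e-02,  9.99933459e-01,  2.30649560e-04, -3.83958696e-04]), 'contact_force': array([-0.0245691 , -0.50092641,  0.11649917]), 'wrist_torque': array([ 0.00844538,  0.00983199, -0.06790586]), 'finger_force': 0.0, 'opening': 0.3533201239396427} (array([-0.173 , -0.4803,  0.0016]), np.float64(-0.1))
```

>>> step_arm:
  motion:
    - {"offset":[-0.173,-0.48,0.0]}
    - {"offset":[-0.173,-0.48,0.0]}
    - {"offset":[-0.173,-0.48,0.0]}
    - {"offset":[-0.173,-0.48,0.0]}
    - {"offset":[-0.173,-0.48,0.0]}
    - {"offset":[-0.173,-0.48,0.0]}
    - {"offset":[-0.173,-0.48,0.0]}
    - {"offset":[-0.173,-0.48,0.0]}
    - {"offset":[-0.173,-0.48,0.0]}
    - {"offset":[-0.173,-0.48,0.0]}
    - {"offset":[-0.173,-0.48,0.0]}
    - {"offset":[-0.173,-0.48,0.0]}

```text
invalid input at $.motion[0]: expected keys offset, twist
```

```bash
python3 -c "
from h import *
print(mv([.600,-.307,.20],91.4))
t=snap('top','t1.png');s=snap('scene','s1.png')
cv2.imwrite('pics/c1.png',np.hstack([cv2.resize(t[130:250,350:490],None,fx=2.8,fy=2.8,interpolation=2),cv2.resize(s[200:320,315:455],None,fx=2.8,fy=2.8,interpolation=2)]))"
```

```text
(array([-0.1731, -0.4804,  0.0716]), np.float64(-0.1))
```

View pics/c1.png

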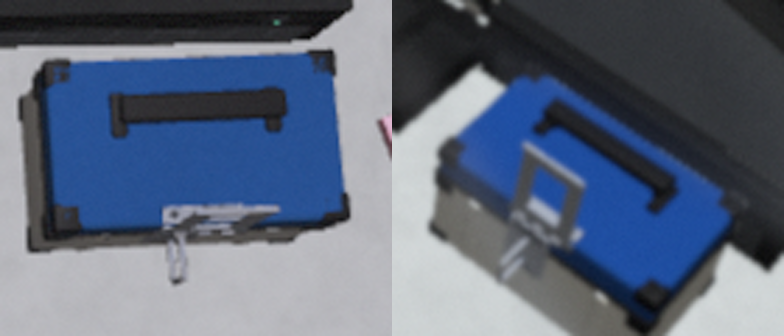

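The picture shows the arm unmoved because that call was refused for missing a twist. The hasp is upright, its end at top (449,205), with the staple end at top (413.6,230) and the scene at about (355,299). That puts the bar to the left of nominal. I'll resend the move with the twist included.

>>> step_arm:
  motion:
    - {"offset":[-0.173,-0.48,0.0],"twist":0}
    - {"offset":[-0.173,-0.48,0.0],"twist":0}
    - {"offset":[-0.173,-0.48,0.0],"twist":0}
    - {"offset":[-0.173,-0.48,0.0],"twist":0}
    - {"offset":[-0.173,-0.48,0.0],"twist":0}
    - {"offset":[-0.173,-0.48,0.0],"twist":0}
    - {"offset":[-0.173,-0.48,0.0],"twist":0}
    - {"offset":[-0.173,-0.48,0.0],"twist":0}
    - {"offset":[-0.173,-0.48,0.0],"twist":0}
    - {"offset":[-0.173,-0.48,0.0],"twist":0}
    - {"offset":[-0.173,-0.48,0.0],"twist":0}
    - {"offset":[-0.173,-0.48,0.0],"twist":0}

```text
time: 2.6
eef_pos: [0.6022, -0.3047, 0.2708]
tcp_rot: [-0.013, 1.0, 0.001, -0.001]
contact_force: [0.4, -0.3, 0.1]
opening: 0.355
finger_force: 0.0
```

```bash
python3 -c "
from h import *
print(ctrl.get_state()['eef_pos'],mv([.600,-.307,.20],91.4))"
```

```text
[ 0.60222112 -0.30469681  0.27083739] (array([ 0.0022, -0.0024,  0.0708]), np.float64(0.1))
```

>>> step_arm:
  motion:
    - {"offset":[0.0,-0.002,0.04],"twist":0}
    - {"offset":[0.0,-0.002,0.07],"twist":0}
    - {"offset":[0.0,-0.002,0.07],"twist":0}
    - {"offset":[0.01,-0.002,0.07],"twist":0}
    - {"offset":[0.02,-0.002,0.07],"twist":0}
    - {"offset":[0.03,-0.002,0.07],"twist":0}
    - {"offset":[0.04,-0.002,0.07],"twist":0}
    - {"offset":[0.05,-0.002,0.07],"twist":0}
    - {"offset":[0.06,-0.002,0.07],"twist":0}
    - {"offset":[0.07,-0.002,0.07],"twist":0}
    - {"offset":[0.08,-0.002,0.07],"twist":0}
    - {"offset":[0.08,-0.002,0.07],"twist":0}

```text
time: 3.8
eef_pos: [0.5202, -0.3094, 0.2022]
tcp_rot: [-0.013, 1.0, 0.0, -0.0]
contact_force: [0.2, -0.7, 0.5]
opening: 0.351
finger_force: 0.0
```

```bash
python3 -c "
from h import *
t=snap('top','t2.png');s=snap('scene','s2.png')
print(ctrl.get_state()['eef_pos'])
cv2.imwrite('pics/c2.png',np.hstack([cv2.resize(t[130:250,350:490],None,fx=2.8,fy=2.8,interpolation=2),cv2.resize(s[200:320,315:455],None,fx=2.8,fy=2.8,interpolation=2)]))"
```

```text
[ 0.52130726 -0.30941237  0.20239694]
```

View pics/c2.png

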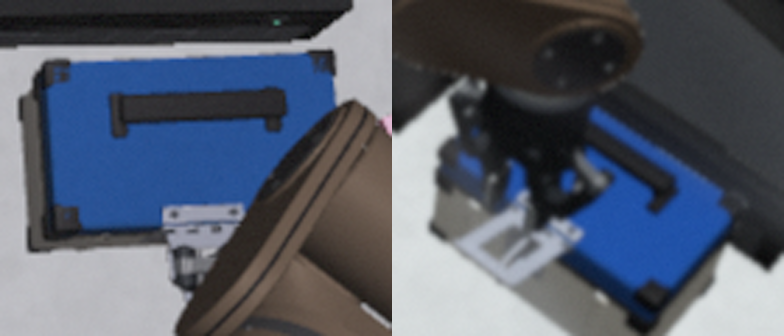

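The hasp has fallen forward and sticks out over the staple, its end at scene about (358,275). Next I'll press it flat from the front on its right-hand strip.

>>> step_arm:
  motion:
    - {"offset":[0.045,-0.013,0.0],"twist":0}
    - {"offset":[0.09,-0.026,0.0],"twist":0}
    - {"offset":[0.09,-0.026,0.05],"twist":0}
    - {"offset":[0.09,-0.026,0.1],"twist":0}
    - {"offset":[0.09,-0.026,0.121],"twist":0}
    - {"offset":[0.06,-0.026,0.121],"twist":0}
    - {"offset":[0.03,-0.026,0.121],"twist":0}
    - {"offset":[0.01,-0.026,0.121],"twist":0}
    - {"offset":[0.0,-0.026,0.121],"twist":0}
    - {"offset":[-0.008,-0.026,0.121],"twist":0}
    - {"offset":[-0.013,-0.026,0.121],"twist":0}
    - {"offset":[-0.016,-0.026,0.121],"twist":0}
  gripper: 0.0

```text
time: 5.1
eef_pos: [0.538, -0.3348, 0.0812]
tcp_rot: [-0.013, 1.0, 0.0, -0.0]
contact_force: [-0.2, 0.3, -0.2]
opening: -0.004
finger_force: 0.1
```

Now I'll press on in 2 mm steps until there is a light force.

>>> step_arm:
  motion:
    - {"offset":[-0.002,0,0],"twist":0}
    - {"offset":[-0.004,0,0],"twist":0}
    - {"offset":[-0.006,0,0],"twist":0}
    - {"offset":[-0.006,0,0],"twist":0}

```text
time: 5.5
eef_pos: [0.5442, -0.3348, 0.0814]
tcp_rot: [-0.013, 1.0, -0.0, 0.0]
contact_force: [-0.0, 0.8, 0.3]
opening: -0.001
finger_force: 0.0
```

>>> step_arm:
  motion:
    - {"offset":[-0.002,0,0],"twist":0}
    - {"offset":[-0.003,0,0],"twist":0}
    - {"offset":[-0.004,0,0],"twist":0}
    - {"offset":[-0.004,0,0],"twist":0}

```text
time: 5.9
eef_pos: [0.5482, -0.3346, 0.0813]
tcp_rot: [-0.013, 1.0, -0.0, -0.0]
contact_force: [0.1, 0.3, 0.1]
opening: 0.004
finger_force: 0.0
```

```bash
python3 -c "
from h import *
s=snap('scene','s3.png')
st=ctrl.get_state();print(st['eef_pos'],st['contact_force'])
cv2.imwrite('pics/c3.png',cv2.resize(s[215:335,310:450],None,fx=4,fy=4,interpolation=2))"
```

```text
[ 0.54815223 -0.33459036  0.08126657] [-0.4296159   0.24434488 -0.07856375]
```

View pics/c3.png

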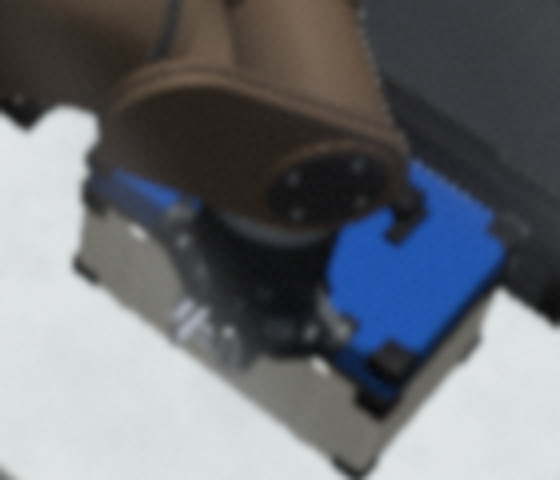

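The gripper hides the hasp; only the staple shows, at crop (190,320), and nothing presses back yet. I'll keep feeling forward.

>>> step_arm:
  motion:
    - {"offset":[-0.001,0,0],"twist":0}
    - {"offset":[-0.002,0,0],"twist":0}
    - {"offset":[-0.003,0,0],"twist":0}
    - {"offset":[-0.004,0,0],"twist":0}

```text
time: 6.35
eef_pos: [0.5484, -0.3345, 0.0811]
tcp_rot: [-0.014, 1.0, 0.001, -0.005]
contact_force: [-16.5, -1.2, 7.6]
opening: 0.001
finger_force: 0.0
```

>>> step_arm:
  motion:
    - {"offset":[0.04,0,0],"twist":0}
    - {"offset":[0.08,0,0],"twist":0}
    - {"offset":[0.08,0.0,-0.05],"twist":0}
    - {"offset":[0.08,0.04,-0.08],"twist":5}
    - {"offset":[0.07,0.08,-0.08],"twist":10}
    - {"offset":[0.062,0.405,-0.08],"twist":16}
    - {"offset":[0.062,0.405,-0.08],"twist":16}
    - {"offset":[0.062,0.405,-0.08],"twist":16}
    - {"offset":[0.062,0.405,-0.08],"twist":16}
    - {"offset":[0.062,0.405,-0.08],"twist":16}
    - {"offset":[0.062,0.405,-0.08],"twist":16}
    - {"offset":[0.062,0.405,-0.08],"twist":16}
  gripper: 0.06

```text
time: 7.55
eef_pos: [0.4792, 0.0722, 0.1617]
tcp_rot: [0.125, 0.992, 0.001, 0.001]
contact_force: [0.4, 0.3, 0.8]
opening: 0.699
finger_force: 0.0
```

```bash
python3 -c "
from h import *
t=snap('top','t4.png');s=snap('scene','s4.png')
st=ctrl.get_state();print(st['eef_pos'],st['contact_force'],mv([.486,.07,.08],75.4))
cv2.imwrite('pics/c4.png',np.hstack([cv2.resize(s[215:335,310:450],None,fx=2.8,fy=2.8,interpolation=2),cv2.resize(t[130:250,350:490],None,fx=2.8,fy=2.8,interpolation=2)]))"
```

```text
[0.47936359 0.07170547 0.16159836] [-0.4127347   0.33989469  0.50533227] (array([-0.0068, -0.0001,  0.0816]), np.float64(0.4))
```

View pics/c4.png

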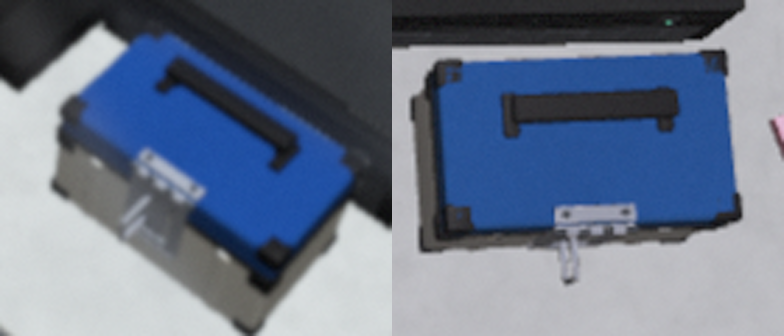

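The hasp now lies flat: the leaf hangs on the front behind the staple, at scene crop (160,230). The bar is at top crop (570,275), left of the hinge plate's middle at (595,217). Now for the hook.

>>> step_arm:
  motion:
    - {"offset":[-0.007,0,0.04],"twist":0.4}
    - {"offset":[-0.007,0,0.08],"twist":0.4}
    - {"offset":[-0.007,0,0.11],"twist":0.4}
    - {"offset":[-0.007,0,0.13],"twist":0.4}
    - {"offset":[-0.007,0,0.14],"twist":0.4}
    - {"offset":[-0.007,0,0.147],"twist":0.4}
    - {"offset":[-0.007,0,0.149],"twist":0.4}
    - {"offset":[-0.007,0,0.149],"twist":0.4}

```text
time: 8.45
eef_pos: [0.4871, 0.0667, 0.0131]
tcp_rot: [0.13, 0.992, 0.0, 0.001]
contact_force: [0.0, -0.7, 1.0]
opening: 0.697
finger_force: 0.0
```

>>> step_arm:
  motion:
    - {"offset":[0,0,0],"twist":0}
    - {"offset":[0,0,0],"twist":0}
    - {"offset":[0,0,0],"twist":0}
    - {"offset":[0,0,0],"twist":0}
    - {"offset":[0,0,0],"twist":0}
    - {"offset":[0,0,0],"twist":0}
  gripper: 0.025
  grip_force: 40

```text
time: 9.05
eef_pos: [0.4877, 0.067, 0.0138]
tcp_rot: [0.13, 0.992, 0.0, 0.001]
contact_force: [-0.7, 0.1, 6.1]
opening: 0.45
finger_force: 40.9
```

```bash
python3 -c "
from h import *
st=ctrl.get_state();print(st['eef_pos'],st['contact_force'],st['opening']*.0854,st['finger_force'])
o=onz('top',422.5,207,.131);b=onz('top',413.6,229.5,.1);print(o,b)"
```

```text
[0.48766672 0.06699384 0.01377689] [-0.68908579  0.07198587  6.06916867] 0.03841227743097564 40.90921640396118
[ 0.57117753 -0.31090648  0.131     ] [ 0.52744379 -0.29833776  0.1       ]
```

>>> step_arm:
  motion:
    - {"offset":[0,0,-0.02],"twist":0}
    - {"offset":[0,0,-0.05],"twist":0}
    - {"offset":[0,0,-0.081],"twist":0}
    - {"offset":[-0.058,-0.401,-0.081],"twist":-16}
    - {"offset":[-0.058,-0.401,-0.081],"twist":-16}
    - {"offset":[-0.058,-0.401,-0.081],"twist":-16}
    - {"offset":[-0.058,-0.401,-0.081],"twist":-16}
    - {"offset":[-0.058,-0.401,-0.081],"twist":-16}
    - {"offset":[-0.058,-0.401,-0.081],"twist":-16}
    - {"offset":[-0.058,-0.401,-0.081],"twist":-16}
    - {"offset":[-0.058,-0.401,-0.081],"twist":-16}
    - {"offset":[-0.058,-0.401,-0.081],"twist":-16}

```text
time: 10.25
eef_pos: [0.4384, -0.3396, 0.0936]
tcp_rot: [-0.008, 1.0, -0.001, 0.0]
contact_force: [0.4, 0.6, -1.1]
opening: 0.449
finger_force: 40.7
```

```bash
python3 -c "
from h import *
t=snap('top','t5.png');s=snap('scene','s5.png')
st=ctrl.get_state();print(st['eef_pos'],st['contact_force'],st['opening']*.0854,mv([.487,-.335,.095],91.4))
cv2.imwrite('pics/c5.png',np.hstack([cv2.resize(s[235:335,290:390],None,fx=3.9,fy=3.9,interpolation=2),cv2.resize(t[170:270,380:480],None,fx=3.9,fy=3.9,interpolation=2)]))"
```

```text
[ 0.43869392 -0.33777702  0.0933047 ] [ 0.88174339  1.22700608 -1.04974146] 0.03850251336688447 (array([-0.0483,  0.002 , -0.0017]), np.float64(-0.5))
```

View pics/c5.png

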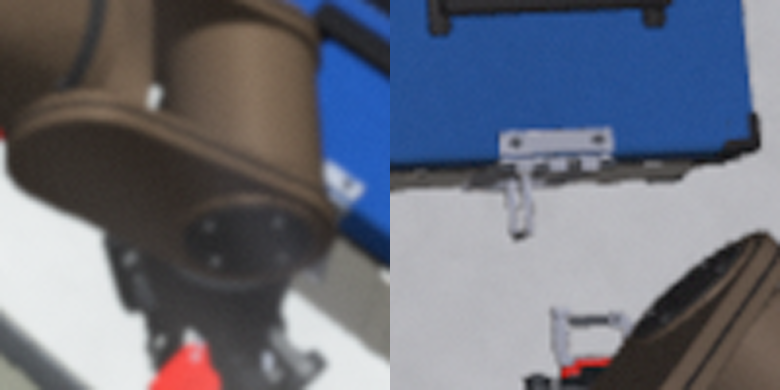

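Top view: the hook is held with its nose's outer edge at crop (552,310), about 18 mm right of and 39 mm before the bar at (518,235), as expected. I'll go forward beside the bar and then feel sideways.

>>> step_arm:
  motion:
    - {"offset":[-0.012,0,-0.002],"twist":-0.5}
    - {"offset":[-0.024,0.0,-0.002],"twist":-0.5}
    - {"offset":[-0.036,0.0,-0.002],"twist":-0.5}
    - {"offset":[-0.048,0.0,-0.002],"twist":-0.5}
    - {"offset":[-0.048,0.003,-0.002],"twist":-0.5}
    - {"offset":[-0.048,0.006,-0.002],"twist":-0.5}
    - {"offset":[-0.048,0.008,-0.002],"twist":-0.5}
    - {"offset":[-0.048,0.008,-0.002],"twist":-0.5}

```text
time: 11.15
eef_pos: [0.4877, -0.3278, 0.0959]
tcp_rot: [-0.013, 1.0, -0.002, 0.001]
contact_force: [1.6, -4.5, -2.5]
opening: 0.452
finger_force: 40.7
```

>>> step_arm:
  motion:
    - {"offset":[0,0.001,0],"twist":0}
    - {"offset":[0,0.002,0],"twist":0}
    - {"offset":[0,0.003,0],"twist":0}
    - {"offset":[0,0.003,0],"twist":0}

```text
time: 11.55
eef_pos: [0.4876, -0.3272, 0.0965]
tcp_rot: [-0.013, 1.0, -0.004, 0.002]
contact_force: [1.7, -10.1, -4.1]
opening: 0.449
finger_force: 40.7
```

Contact with the bar's side came at TCP y of about -0.328. I'll back off and line the gate up 16.5 mm further left, at TCP y of about -0.312.

>>> step_arm:
  motion:
    - {"offset":[0,-0.006,0],"twist":0}
    - {"offset":[0.01,-0.006,0],"twist":0}
    - {"offset":[0.02,-0.006,0],"twist":0}
    - {"offset":[0.03,-0.006,0],"twist":0}
    - {"offset":[0.03,0.004,0],"twist":0}
    - {"offset":[0.03,0.013,0],"twist":0}
    - {"offset":[0.03,0.013,0],"twist":0}
    - {"offset":[0.03,0.013,0],"twist":0}

```text
time: 12.35
eef_pos: [0.457, -0.3108, 0.0955]
tcp_rot: [-0.015, 1.0, -0.0, 0.0]
contact_force: [0.5, 0.1, -0.0]
opening: 0.448
finger_force: 41.0
```

```bash
python3 -c "
from h import *
t=snap('top','t6.png')
st=ctrl.get_state();print(st['eef_pos'],st['contact_force'],mv([.475,-.3118,.095],91.4))
print(onz('top',421.5,249,.089))
cv2.imwrite('pics/c6.png',cv2.resize(t[190:270,380:460],None,fx=7,fy=7,interpolation=2))"
```

```text
[ 0.45708282 -0.31113105  0.09552228] [-0.2910891  -0.26642219 -1.14890593] (array([-0.0179, -0.0012,  0.0005]), np.float64(0.3))
[ 0.48613092 -0.31597692  0.089     ]
```

View pics/c6.png

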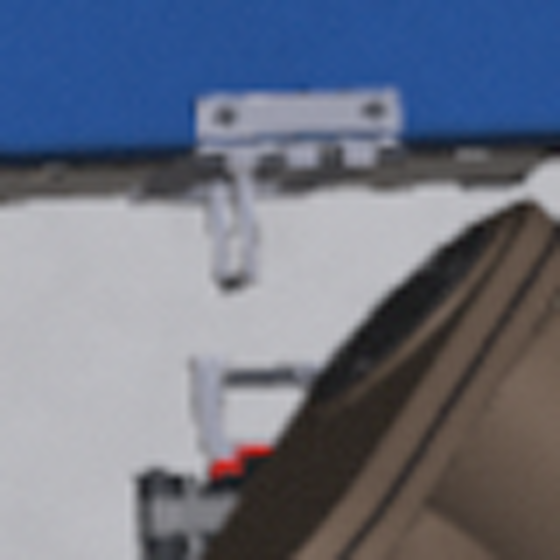

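The gate line is at crop (225–310,375). The nose's outer edge is at (192,370), the staple's upper leg at x=247 and its lower leg at x=218. The bar is about 7–8 mm toward the nose from the ring's middle, so I'll shift 1.5 mm right and advance.

>>> step_arm:
  motion:
    - {"offset":[-0.006,-0.0015,0],"twist":0}
    - {"offset":[-0.012,-0.0015,0],"twist":0}
    - {"offset":[-0.018,-0.0015,0],"twist":0}
    - {"offset":[-0.021,-0.0015,0],"twist":0}
    - {"offset":[-0.024,-0.0015,0],"twist":0}
    - {"offset":[-0.026,-0.0015,0],"twist":0}
    - {"offset":[-0.026,-0.0015,0],"twist":0}

```text
time: 13.1
eef_pos: [0.4822, -0.3121, 0.0951]
tcp_rot: [-0.014, 1.0, 0.0, -0.001]
contact_force: [-2.5, -0.1, -0.1]
opening: 0.454
finger_force: 41.1
```

>>> step_arm:
  motion:
    - {"offset":[-0.002,0,0],"twist":0}
    - {"offset":[-0.004,0,0],"twist":0}
    - {"offset":[-0.004,0,0],"twist":0}

```text
time: 13.4
eef_pos: [0.4864, -0.3121, 0.0952]
tcp_rot: [-0.014, 1.0, 0.0, -0.001]
contact_force: [-3.5, -1.8, -0.1]
opening: 0.45
finger_force: 41.1
```

>>> step_arm:
  motion:
    - {"offset":[-0.002,0,0],"twist":0}
    - {"offset":[-0.004,0,0],"twist":0}
    - {"offset":[-0.004,0,0],"twist":0}

```text
time: 13.7
eef_pos: [0.4904, -0.3116, 0.0951]
tcp_rot: [-0.014, 1.0, 0.0, -0.001]
contact_force: [-4.9, 0.0, -0.3]
opening: 0.453
finger_force: 41.1
```

>>> step_arm:
  motion:
    - {"offset":[-0.002,0,0],"twist":0}
    - {"offset":[-0.003,0,0],"twist":0}
    - {"offset":[-0.003,0,0],"twist":0}

```text
time: 14.0
eef_pos: [0.493, -0.3112, 0.0948]
tcp_rot: [-0.014, 1.0, 0.001, -0.001]
contact_force: [-5.2, 0.3, -0.6]
opening: 0.452
finger_force: 41.1
```

>>> step_arm:
  motion:
    - {"offset":[-0.001,0,0],"twist":0}
    - {"offset":[-0.002,0,0],"twist":0}
    - {"offset":[-0.003,0,0],"twist":0}
    - {"offset":[-0.003,0,0],"twist":0}

```text
time: 14.4
eef_pos: [0.4958, -0.3113, 0.0945]
tcp_rot: [-0.014, 1.0, 0.001, -0.001]
contact_force: [-5.7, -1.9, -1.2]
opening: 0.45
finger_force: 41.0
```

>>> step_arm:
  motion:
    - {"offset":[-0.001,0,0],"twist":0}
    - {"offset":[-0.002,0,0],"twist":0}
    - {"offset":[-0.002,0,0],"twist":0}

```text
time: 14.7
eef_pos: [0.498, -0.3116, 0.0947]
tcp_rot: [-0.014, 1.0, 0.0, -0.001]
contact_force: [-5.3, -1.9, -1.2]
opening: 0.448
finger_force: 41.0
```

>>> step_arm:
  motion:
    - {"offset":[-0.001,0,0],"twist":0}
    - {"offset":[-0.002,0,0],"twist":0}
    - {"offset":[-0.002,0,0],"twist":0}

```text
time: 15.0
eef_pos: [0.5004, -0.3121, 0.095]
tcp_rot: [-0.014, 1.0, -0.001, -0.0]
contact_force: [-4.1, -3.4, -2.2]
opening: 0.448
finger_force: 40.9
```

>>> step_arm:
  motion:
    - {"offset":[-0.001,0,0],"twist":0}
    - {"offset":[-0.002,0,0],"twist":0}
    - {"offset":[-0.002,0,0],"twist":0}

```text
time: 15.3
eef_pos: [0.5038, -0.3119, 0.0958]
tcp_rot: [-0.014, 1.0, -0.0, 0.002]
contact_force: [-0.6, -0.6, -0.5]
opening: 0.453
finger_force: 41.0
```

The force fell away, so the gate has probably snapped. I'll pull back gently to check.

>>> step_arm:
  motion:
    - {"offset":[0.003,0,0],"twist":0}
    - {"offset":[0.006,0,0],"twist":0}
    - {"offset":[0.009,0,0],"twist":0}
    - {"offset":[0.011,0,0],"twist":0}
    - {"offset":[0.011,0,0],"twist":0}

```text
time: 15.8
eef_pos: [0.4922, -0.3117, 0.0955]
tcp_rot: [-0.014, 1.0, 0.0, 0.001]
contact_force: [3.1, 0.8, -1.6]
opening: 0.451
finger_force: 40.9
```

>>> step_arm:
  motion:
    - {"offset":[0.002,0,0],"twist":0}
    - {"offset":[0.003,0,0],"twist":0}
    - {"offset":[0.003,0,0],"twist":0}

```text
time: 16.1
eef_pos: [0.4915, -0.3117, 0.0958]
tcp_rot: [-0.013, 1.0, -0.0, 0.004]
contact_force: [10.1, 1.6, -5.1]
opening: 0.455
finger_force: 40.7
```

It resists at 10 N, so the bar is captured. I'll relax, open and retreat.

>>> step_arm:
  motion:
    - {"offset":[-0.004,0,0],"twist":0}
    - {"offset":[-0.007,0,0],"twist":0}
    - {"offset":[-0.007,0,0],"twist":0}
    - {"offset":[-0.007,0,0],"twist":0}

```text
time: 16.5
eef_pos: [0.4954, -0.3118, 0.0952]
tcp_rot: [-0.014, 1.0, 0.0, -0.0]
contact_force: [0.5, -0.6, -1.3]
opening: 0.447
finger_force: 41.1
```

>>> step_arm:
  motion:
    - {"offset":[0,0,0],"twist":0}
    - {"offset":[0,0,0],"twist":0}
    - {"offset":[0,0,0],"twist":0}
    - {"offset":[0,0,0],"twist":0}
    - {"offset":[0,0,0],"twist":0}
    - {"offset":[0,0,0],"twist":0}
    - {"offset":[0.02,0,-0.0],"twist":0}
    - {"offset":[0.05,0,-0.01],"twist":0}
    - {"offset":[0.08,0,-0.05],"twist":0}
    - {"offset":[0.08,0.04,-0.09],"twist":0}
    - {"offset":[0.08,0.09,-0.13],"twist":0}
    - {"offset":[0.08,0.14,-0.15],"twist":0}
  gripper: 0.085

```text
time: 17.7
eef_pos: [0.4126, -0.1953, 0.2375]
tcp_rot: [-0.013, 1.0, -0.001, 0.002]
contact_force: [1.5, 0.4, -0.8]
opening: 0.999
finger_force: 0.0
```

>>> step_arm:
  motion:
    - {"offset":[0,0.05,0],"twist":0}
    - {"offset":[0,0.1,0],"twist":0}
    - {"offset":[0,0.15,0],"twist":0}
    - {"offset":[0,0.2,0],"twist":0}
    - {"offset":[0,0.25,0],"twist":0}
    - {"offset":[0,0.25,0],"twist":0}
    - {"offset":[0,0.25,0],"twist":0}
    - {"offset":[0,0.25,0],"twist":0}

```text
time: 18.5
eef_pos: [0.4055, 0.054, 0.2347]
tcp_rot: [-0.014, 1.0, -0.0, 0.0]
contact_force: [1.0, -0.7, -0.5]
opening: 0.999
finger_force: 0.0
```

```bash
python3 -c "
from h import *
t=snap('top','t7.png');s=snap('scene','s7.png')
print(ctrl.get_state()['eef_pos'])
cv2.imwrite('pics/c7.png',np.hstack([cv2.resize(s[240:340,310:410],None,fx=3.9,fy=3.9,interpolation=2),cv2.resize(t[170:270,370:470],None,fx=3.9,fy=3.9,interpolation=2)]))"
```

```text
[0.40566127 0.05329764 0.2346949 ]
```

View pics/c7.png

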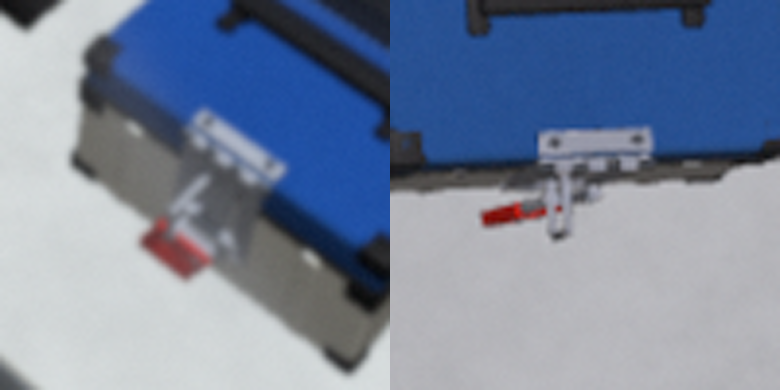

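The hook hangs on the staple with its tab down, at scene crop (178,248), and the hasp is flat. I'll let it settle and check that it is still.

>>> step_arm:
  motion:
    - {"offset":[0,0,0],"twist":0}
    - {"offset":[0,0,0],"twist":0}
    - {"offset":[0,0,0],"twist":0}
    - {"offset":[0,0,0],"twist":0}
    - {"offset":[0,0,0],"twist":0}
    - {"offset":[0,0,0],"twist":0}
    - {"offset":[0,0,0],"twist":0}
    - {"offset":[0,0,0],"twist":0}
    - {"offset":[0,0,0],"twist":0}
    - {"offset":[0,0,0],"twist":0}
    - {"offset":[0,0,0],"twist":0}
    - {"offset":[0,0,0],"twist":0}

```text
time: 19.8
eef_pos: [0.4054, 0.0546, 0.2347]
tcp_rot: [-0.014, 1.0, -0.0, 0.0]
contact_force: [-0.0, -0.8, 0.6]
opening: 0.998
finger_force: 0.0
```

>>> step_arm:
  motion:
    - {"offset":[0,0,0],"twist":0}
    - {"offset":[0,0,0],"twist":0}
    - {"offset":[0,0,0],"twist":0}
    - {"offset":[0,0,0],"twist":0}
    - {"offset":[0,0,0],"twist":0}
    - {"offset":[0,0,0],"twist":0}
    - {"offset":[0,0,0],"twist":0}
    - {"offset":[0,0,0],"twist":0}
    - {"offset":[0,0,0],"twist":0}
    - {"offset":[0,0,0],"twist":0}
    - {"offset":[0,0,0],"twist":0}
    - {"offset":[0,0,0],"twist":0}

```text
time: 21.0
eef_pos: [0.4054, 0.0546, 0.2347]
tcp_rot: [-0.014, 1.0, -0.0, 0.0]
contact_force: [-0.1, -0.2, 0.2]
opening: 0.998
finger_force: 0.0
```

```bash
python3 -c "
from h import *
def red(im):
    m=cv2.inRange(cv2.cvtColor(im,cv2.COLOR_BGR2HSV),(0,150,90),(8,255,255)); m[:240]=0;m[:,:335]=0;m[:,400:]=0;m[330:]=0
    M=cv2.moments(m,True); return M['m00'],M['m10']/M['m00'],M['m01']/M['m00']
print(red(cv2.imread('pics/s7.png')))
for i in range(4): print(red(ctrl.read_camera('scene')))
cv2.imwrite('pics/s8.png',ctrl.read_camera('scene'))
"
```

```text
Traceback (most recent call last):
ZeroDivisionError: float division by zero
```

```bash
python3 -c "
from h import *
def red(im):
    a=im[285:330,335:380].astype(int); m=((a[...,2]-a[...,1])>60).astype(np.uint8)
    M=cv2.moments(m,True); z=M['m00']+1e-9; return M['m00'],M['m10']/z+335,M['m01']/z+285
print(red(cv2.imread('pics/s7.png')))
for i in range(4): print(red(ctrl.read_camera('scene')))
"
```

```text
(50.0, 354.899999999602, 303.7399999996252)
(55.0, 354.9999999996364, 303.89090909056563)
(51.0, 354.90196078392347, 303.98039215649055)
(51.0, 354.76470588196537, 303.8039215682588)
(52.0, 354.9230769226938, 303.826923076561)
```

The hook is at rest, so I'm handing the job in.

```bash
python3 -c "
from h import *
print(ctrl.sign_off())"
```

```text
the job is handed in; nothing more can be done
None
```

The job is handed in: the hasp is folded flat and the smaller hook hangs at rest on the staple with the bar held inside it, and I never moved near the bottle or timer, but the sign-off returned no verdict.

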